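# Push the instrument case down its loading lane

## Task

With your fingers, push the flat grey case lengthwise along the worktop into the lane between the two aluminium guide rails and on until its leading end rests against the end stop. Neither the case nor the robot may touch either rail, so line the case up in front of the mouth first; do not lift or tilt the case, and leave everything else standing where it is.

Things in the scene. Friction and masses are not known exactly. Their poses are not given: they have to be found in the camera images.
- case: flat grey case, 100 x 130 x 38 mm, loose, about 0.3 kg. Origin: centre of its underside; x along its 100 mm side, y along its 130 mm side, z up. It starts before the lane's mouth, centre 95 to 115 mm short of it, up to 25 mm off the centre line; its y axis points down the lane within 0.25 rad (rear end: the -y face). Plain box with flat upright faces
- lane: aluminium loading lane fixed to the worktop, which is its floor: two parallel rails and an end stop. Origin: on the worktop, middle of the open mouth; x down the lane to the stop (world +y, to the robot's left, within 0.2 rad), y across it towards the robot, z up. 124 mm wide between rails, 250 mm long. Case home: its origin at lane x = 0.185, y = 0
- rail_near: guide rail on the robot's side (inner face at lane y = +0.062): aluminium bar 14 mm wide, 26 mm high, 250 mm long, with three 4 mm thick screw-down ears standing out 19 mm on its outer side. Origin: its underside at the mouth end, on its centre line
- rail_far: the same on the far side (inner face at lane y = -0.062)
- end_stop: aluminium bar across the far end of the lane, 158 mm long, 18 mm thick, 30 mm high; its face towards the mouth is at lane x = 0.25. Origin: centre of its underside
- carton_flat: small flat printed carton, 44 x 70 x 34 mm, loose, lying beside the lane on the robot's side. Origin: centre of its underside. A bystander
- pestle: white ceramic pestle, 118 mm long, 29 mm thick, loose, lying beside the lane on the robot's side, farther from the mouth. Origin: centre of its underside. A bystander
- cup: white specimen cup with screw lid, 60 mm across, 60 mm high, loose, on the far side of the lane. Origin: centre of its underside. A bystander
- jar: small white-capped sample jar, 46 mm across, 78 mm high, loose, beyond the end stop. Origin: centre of its underside. A bystander
- carton_small: small upright printed carton, 45 x 52 x 60 mm, loose, to the robot's right of the case, well behind it. Origin: centre of its underside. A bystander
There are look-alikes about, which are no part of the job. Leave any orange look-alike of the case alone.

How it is judged:
On the way:
1. the case's leading end has entered the mouth between the rails (x of case in the frame of lane between -0.05 and 0.15 m), for 0.1 s.
At the end, for the whole second after the job is handed in: The case lies flat and at rest on the worktop between the rails, its length along the lane (within 0.08 rad), its leading end within 5 mm of the end stop (x of case in the frame of lane above 0.18 m and y of case in the frame of lane between -0.012 and 0.012 m and angle between the y axis of case and the x axis of lane, either way round below 0.08 rad and height (world z) of case below 0.004 m and angle between case's own z axis and vertical below 0.03 rad and linear speed of case below 0.01 m/s); the robot touches nothing.
It fails at once if the case touched a guide rail (contact force between case and rail_near above 0.2 N or contact force between case and rail_far above 0.2 N).
It fails at once if the robot touched a guide rail (contact force between any of the arm, the fingers and rail_near above 0.2 N or contact force between any of the arm, the fingers and rail_far above 0.2 N).
It fails at once if the case was lifted or tilted (height (world z) of case above 0.01 m or angle between case's own z axis and vertical above 0.12 rad).
It fails at once if something else was moved or tipped (distance of any of carton_flat, pestle, cup, jar, carton_small from where it was at the start of the episode above 0.015 m or angle between any of carton_flat, pestle, cup, jar, carton_small's own z axis and vertical above 0.3 rad).
It also fails if it takes over 64 s, if anything falls off the work surface, if the arm or the gripper's body presses on something with over 40 N, if the wrist force passes 120 N, or if a joint passes its speed limit or range.

## Robot

A 7-joint arm with a two-finger parallel gripper is mounted at the origin on a cart in front of the work surface, level with it; the furniture and walls round the work are solid. World frame = base frame: x ahead of the robot, y to its left, z up, the work surface at z = 0. Lengths are in m, angles in rad, forces in N, time in s.
With the tool pointing down it reaches from about 0.425 to 0.925 m from the base axis. Payload 6.8 kg.
Tool frame: the origin (TCP) lies at the very end of the fingers, on their centre line; the grasp point (between the pads) lies 19 mm behind it; z points along the fingers, y is the line along which they close (so a half turn about z gives the same grasp; the last joint's range is limited). The gripper opens to 85 mm and grips with 20 to 120 N. Pads are 22 mm wide; open, the fingers measure 114 mm over their backs; the gripper's body (76 mm by 85 mm) begins 54 mm behind the grasp point. The pads swing forward as they close: fully open they stand 13 mm farther back than shut.
Start: joints at [1.082, 0.477, 0.022, 1.555, -0.011, 1.109, -0.083], TCP at [0.251, -0.627, 0.231] pointing down, gripper open.
Joint ranges: [-2.96, 2.96], [-0.34, 2.1], [-1.41, 1.46], [0.24, 2.44], [-1.37, 4.51], [0.17, 1.92], [-2.96, 2.96]. Speed limits (rad/s): [2.39, 2.39, 3.14, 3.14, 3.14, 3.14, 3.14].

## Interface

Orientations are given as a rotation vector (axis times angle).
In Python, from bench import get_obs, viewer, r gives the robot as it stands. The module is installed in compiled form; this text tells all that it offers.
- The arm moves only by the tool play_rows, never from a script. Its argument "commands" is a list that holds one entry, the list of rows, each a list of 5 numbers: the gripper's target within -1 to 1 (shut at 1, half-way at 0, fully open at -1), then the shift along the tool's x, y, z scaled (see below), then the turn about the tool's z scaled (see below). A call has 1 to 12 rows; each row is the pose to reach, as a shift and turn from the pose commanded when the call began, along the tool's axes at that moment; what a row does not reach only later rows make up. The controller multiplies each number of a shift by 0.2 m and each number of a turn by pi/2 rad. A row lasts 1/12 s, in which the tool goes at most 41.7 mm and 7.16 degrees, less where a joint would pass 70% of its speed; a pose out of reach is approached as far as the arm can. A call with a number of a shift or a turn outside -1 to 1 is refused whole. A call with a gripper value outside its range is refused whole. The fingers move at their own pace and stop on an object; "grip_force" is the grip in N (left out, the last holds). Time passes only in rows, so rows that repeat a pose let the fingers close. It gives the time, the measured TCP pose, the force, the opening and the grip force at its end, in the units of the state.
- get_obs(): the state, without advancing time (a new reading comes with each control period).
- viewer.grab_frame(name): name is "scene" or "top" or "wrist"; returns a dict with "pixels" (480x640x3 uint8, red, green, blue), "fovy" (degrees; the focal length in pixels is half the picture's height over the tangent of half this angle, whatever the lens; pixels are square), "cx", "cy" (the principal point, pixels), "distortion" ([k1, k2, p1, p2, k3] as OpenCV has them; the pictures are not rectified), "world_to_cam" (4x4, takes a point from world to camera coordinates); the wrist camera has in their place "hand_eye" (4x4, takes a point from camera to tool coordinates, whose origin is the TCP and whose axes are the flange's). Camera axes: x right, y up, looking along -z (the intrinsics and any distortion apply to the point x, -y, -z); pixel columns grow to the right and rows downward; lengths in m; the calibration is good to about 2 mm. A picture is of the moment at which its call begins: read the wrist's pose just before it. There is no depth.
- r.hand_in(): hands the job in; it is judged then, once.
Trained networks look in a picture, given as the dict that the camera call returned (one of the last four; its "shot" number tells which), for a name from the list of things; names that differ only in an ending like _2 or _b are one class to them, and where a whole thing is asked for, a point or a joint stands for the part that bears it (a point fixed in the world has none). Each returns a list of dicts, best first, with "score" (0 to 1); they miss things now and then, are a little off and sometimes report something else, mostly with a low value. They report only what shows in the picture. A call takes as long as a camera call. They do not tell look-alikes from the thing itself.
- viewer.trace(picture, thing): "pixels" (480x640 bool, what is visible of it) and "rect" ([left, top, right, bottom] in pixels, round what is visible of it).
The state is a dict: "clock": time; "joints": joint angles; "qvel": joint speeds; "tau": joint torques, N m; "tcp_pos": TCP position; "orientation": TCP orientation; "contact_force": force on the tool from outside, world axes, zero at the start; "moment": the same for the moment, N m; "grip_width": finger opening in m; "gripper_force": force on a finger pad.
Only numpy, scipy, OpenCV 4.12 (cv2) and the standard library are available. Lean on these libraries where they do the work, as an engineer would, in place of code of your own. Each camera call takes 0.05 s, during which the arm holds its last target. There are 200 camera calls.

## Working session

There is one attempt and no reset: what is moved stays moved. The work goes in short steps, Python scripts to look and compute and a tool call to move; the robot and the scene stay as the last step left them, time stands still between calls to the robot, and variables do not carry over. Pictures are saved under pics/ and viewed, at most 11 in all, crops included, and the job is handed in when it is done.

Besides the shell and the picture viewer there is one more tool, called after "Call:" as name(argument=value, ...) on one line, values as JSON. play_rows: Moves the arm, as the interface text tells. Shifts and turns lie within -1 to 1; 1 stands for 0.2 m of shift or pi/2 rad of turn. Its arguments: {"type":"object","properties":{"commands":{"type":"array","items":{"type":"array","items":{"type":"array","items":{"type":"number","minimum":-1,"maximum":1}}}},"grip_force":{"type":"number"}},"required":["commands"]}

```bash
mkdir -p pics; cat > h.py <<'E'
import numpy as np, cv2
from bench import get_obs, viewer, r
from scipy.spatial.transform import Rotation as R
def K(p):
    f=240/np.tan(np.radians(p['fovy'])/2); return np.array([[f,0,p['cx']],[0,f,p['cy']],[0,0,1.]])
def w2c(p,obs=None):
    if 'world_to_cam' in p: return np.array(p['world_to_cam'])
    T=np.eye(4);T[:3,:3]=R.from_rotvec(obs['orientation']).as_matrix();T[:3,3]=obs['tcp_pos']
    return np.linalg.inv(T@np.array(p['hand_eye']))
def ray(p,px,z,obs=None):
    px=np.array(px,float).reshape(-1,1,2)
    n=cv2.undistortPoints(px,K(p),np.array(p['distortion'],float))[:,0]
    M=np.linalg.inv(w2c(p,obs)); d=np.c_[n[:,0],-n[:,1],-np.ones(len(n))]@M[:3,:3].T
    c=M[:3,3]; return c+d*((z-c[2])/d[:,2])[:,None]
def proj(p,X,obs=None):
    W=w2c(p,obs); X=np.array(X,float).reshape(-1,3)@W[:3,:3].T+W[:3,3]
    X=X*[1,-1,-1]
    return cv2.projectPoints(X,np.zeros(3),np.zeros(3),K(p),np.array(p['distortion'],float))[0][:,0]
def save(n,im): cv2.imwrite('pics/'+n+'.png',im[...,::-1])
E
python3 - <<'E'
from h import *
o=get_obs(); print({k:np.round(v,3).tolist() for k,v in o.items()})
for c in ['top','scene']:
    p=viewer.grab_frame(c); save(c+'1',p['pixels'])
    print(c,p['fovy'],p['distortion'],np.linalg.inv(w2c(p))[:3,3])
    for t in ['case','rail_near','rail_far','end_stop','carton_flat','pestle','cup','jar','carton_small']:
        for d in viewer.trace(p,t)[:3]:
            m=np.argwhere(d['pixels'])[:,::-1].mean(0)
            print(t,round(d['score'],2),np.round(d['rect']),m.round(),ray(p,m,0.03)[0].round(3))
E
```

```text
{'clock': 0.0, 'joints': [1.082, 0.478, 0.022, 1.556, -0.011, 1.109, -0.083], 'qvel': [0.0, -0.0, 0.0, 0.001, -0.001, -0.001, -0.0], 'tau': [-0.001, -59.646, 1.607, -28.12, 0.012, 0.009, 0.0], 'tcp_pos': [0.251, -0.626, 0.23], 'orientation': [-3.083, -0.594, 0.001], 'contact_force': [0.164, 0.658, 0.281], 'moment': [-0.054, 0.017, 0.059], 'gripper_force': 0.0, 'grip_width': 0.086}
top 53.44421925885954 [-0.084721  0.        0.        0.        0.      ] [ 0.41320032 -0.06814221  1.04762071]
case 0.95 [352. 228. 416. 278.] [384. 251.] [ 0.533 -0.186  0.03 ]
case 0.73 [350. 131. 421. 202.] [382. 169.] [ 0.716 -0.184  0.03 ]
case 0.42 [214. 206. 339. 293.] [266. 249.] [0.536 0.066 0.03 ]
rail_near 0.69 [225. 277. 340. 292.] [282. 283.] [0.464 0.03  0.03 ]
rail_far 0.96 [228. 208. 339. 225.] [283. 216.] [0.608 0.032 0.03 ]
end_stop 0.98 [218. 214. 227. 284.] [221. 249.] [0.534 0.164 0.03 ]
end_stop 0.68 [351. 226. 416. 279.] [384. 251.] [ 0.534 -0.187  0.03 ]
carton_flat 0.7 [281. 303. 305. 340.] [291. 322.] [0.382 0.01  0.03 ]
pestle 0.96 [210. 314. 266. 329.] [241. 321.] [0.383 0.116 0
[... 726 characters left out ...]
0.369 0.03  0.03 ]
rail_far 0.65 [238. 245. 308. 283.] [277. 263.] [0.584 0.058 0.03 ]
rail_far 0.2 [308. 290. 349. 319.] [328. 304.] [0.367 0.142 0.03 ]
end_stop 0.71 [230. 276. 290. 308.] [269. 295.] [0.489 0.186 0.03 ]
end_stop 0.47 [231. 243. 356. 306.] [293. 279.] [0.499 0.099 0.03 ]
end_stop 0.21 [371. 199. 393. 225.] [382. 211.] [ 0.586 -0.417  0.03 ]
carton_flat 0.67 [340. 268. 378. 299.] [359. 283.] [0.368 0.031 0.03 ]
pestle 0.74 [310. 287. 348. 321.] [329. 303.] [0.367 0.14  0.03 ]
pestle 0.26 [252. 232. 274. 262.] [263. 246.] [ 0.693 -0.002  0.03 ]
jar 0.9 [228. 278. 256. 321.] [241. 299.] [0.523 0.232 0.03 ]
carton_small 0.25 [238. 246. 355. 306.] [293. 279.] [0.499 0.099 0.03 ]
```

```bash
python3 - <<'E'
import cv2
im=cv2.imread('pics/top1.png')[110:350,150:450]
cv2.imwrite('pics/topc.png',cv2.resize(im,None,fx=2.5,fy=2.5,interpolation=cv2.INTER_CUBIC))
E
```

```text
(no output)
```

View pics/topc.png

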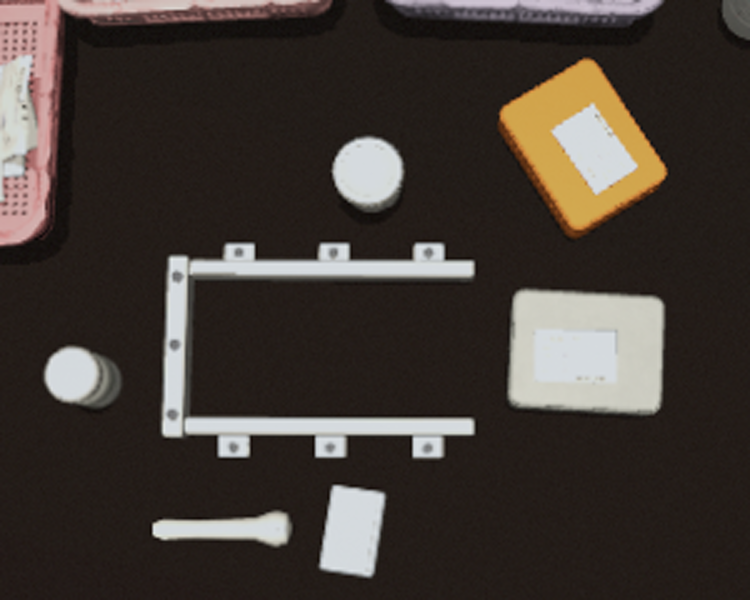

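View pics/scene1.png

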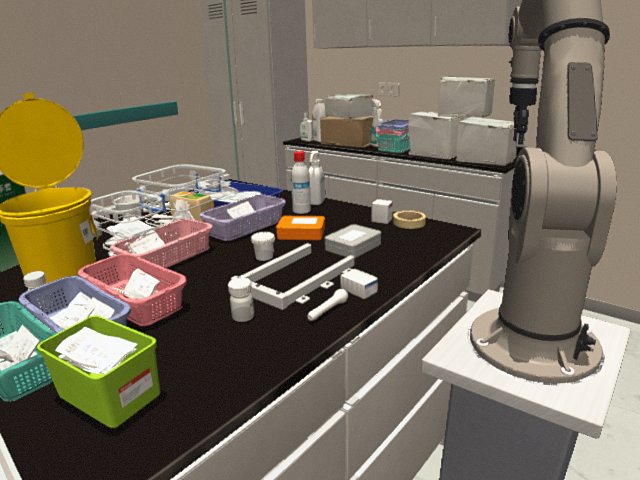

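The grey case is at top pixel (384,251). The only look-alike is the orange one at (382,169). The lane mouth faces the case, with the stop at left. Next I measure the case and lane.

```bash
cat >> h.py <<'E'
def rect(p,pixels,z,obs=None):
    """min-area rectangle of the mask outline, put on height z: centre, long-side angle, sides"""
    c=max(cv2.findContours(pixels.astype('uint8'),cv2.RETR_EXTERNAL,cv2.CHAIN_APPROX_NONE)[0],key=cv2.contourArea)
    X=ray(p,c[:,0],z,obs)[:,:2]
    (cx,cy),s,_=q=cv2.minAreaRect((X*1000).astype('float32'))
    b=cv2.boxPoints(q); e=[b[1]-b[0],b[2]-b[1]]; e=max(e,key=np.linalg.norm)
    return np.round([cx/1000,cy/1000],4),np.round(np.arctan(e[1]/(e[0]+1e-9))%np.pi,3),np.round(s,1)
E
python3 - <<'E'
from h import *
for k in range(2):
    p=viewer.grab_frame('top')
    for t,z in [('case',.036),('rail_near',.026),('rail_far',.026),('end_stop',.03)]:
        d=viewer.trace(p,t)[0]; print(t,round(d['score'],2),rect(p,d['pixels'],z))
# pixel-bright measurement of rails (bar only): rows in several columns
g=cv2.cvtColor(p['pixels'],cv2.COLOR_RGB2GRAY)
for c in range(230,340,15): print(c,[i for i in range(200,300) if g[i,c]>110])
print(g[216,325:350], g[281,325:350], g[250,210:235])
E
```

```text
case 0.65 (array([ 0.7152, -0.1836]), np.float32(0.55), array([133.9, 108.1]))
rail_near 0.8 (array([0.4583, 0.0324]), np.float32(1.581), array([ 36.3, 247.2]))
rail_far 0.6 (array([0.6117, 0.0344]), np.float32(1.577), array([ 31.1, 245.3]))
end_stop 0.78 (array([0.5383, 0.1643]), np.float32(0.004), array([156.9,  27.1]))
case 0.92 (array([ 0.7149, -0.1836]), np.float32(0.56), array([134.6, 108.1]))
rail_near 0.7 (array([0.4597, 0.0336]), np.float32(1.566), array([245.2,  32.8]))
rail_far 0.77 (array([0.6106, 0.0344]), np.float32(1.577), array([ 33.3, 245.3]))
end_stop 0.93 (array([0.5372, 0.163 ]), np.float32(0.017), array([154.8,  26.6]))
230 [214, 215, 216, 217, 218, 219, 277, 278, 279, 280, 281, 282, 283]
245 [207, 208, 209, 210, 211, 212, 213, 214, 215, 216, 217, 218, 219, 220, 277, 278, 279, 280, 281, 282, 283, 284, 285, 286, 287, 288, 289, 290, 291, 292]
260 [214, 215, 216, 217, 218, 219, 220, 277, 278, 279, 280, 281, 282, 283]
275 [214, 215, 216, 217, 218, 219, 220, 277, 278, 279, 280, 281, 282, 283]
290 [214, 215, 216, 217, 218, 219, 220, 277, 278, 279, 280, 281, 282, 283]
305 [214, 215, 216, 217, 218, 219, 220, 277, 278, 279, 280, 281, 282, 283]
320 [207, 208, 209, 210, 211, 212, 213, 214, 215, 216, 217, 218, 219, 220, 277, 278, 279, 280, 281, 282, 283, 284, 285, 286, 287, 288, 289, 290, 291, 292]
335 [214, 215, 216, 217, 218, 219, 220, 277, 278, 279, 280, 281, 282, 283]
[217 217 217 217 217 218 217 217 217 217 217 218 218 211 146  29  29  30
  30  30  32  29  30  29  31] [217 217 217 217 217 218 217 217 217 217 217 217 217 214 149  31  28  30
  31  31  29  31  32  31  30] [ 30  30  30  29  31  86 183 217 212 186 194 217 215 194  80  72  62  29
  29  29  31  30  29  29  28]
```

```bash
cat >> h.py <<'E'
from scipy.optimize import minimize
def box(x0,x1,y0,y1,z0,z1): return np.array([[x,y,z] for z in (z0,z1) for x,y in ((x0,y0),(x1,y0),(x1,y1),(x0,y1))])
RAILS=[box(0,.25,s*.062,s*.076,0,.026) for s in (1,-1)]
STOP=[box(.25,.268,-.079,.079,0,.03)]
EARS=[]
CASE=[box(-.05,.05,-.065,.065,0,.038)]
LANE=RAILS+STOP
def place(B,q):
    c,s=np.cos(q[2]),np.sin(q[2]); return [np.c_[b[:,0]*c-b[:,1]*s+q[0],b[:,0]*s+b[:,1]*c+q[1],b[:,2]] for b in B]
def lane_place(q): # lane y is towards robot, x is world +y, z up: proper rotation by q[2]~pi/2
    return place(LANE,q)
def fit(p,B,q0,thr,obs=None,pad=25,top=False,S=6,mask=None):
    """pose (x,y,yaw) whose drawn silhouette (or top faces) matches the picture brighter than thr"""
    pts=np.vstack([proj(p,b,obs) for b in place(B,q0)])
    lo=np.maximum(pts.min(0)-pad,0).astype(int); hi=np.minimum(pts.max(0)+pad,[640,480]).astype(int)
    g=cv2.cvtColor(p['pixels'],cv2.COLOR_RGB2GRAY)[lo[1]:hi[1],lo[0]:hi[0]].astype(float)
    b=np.clip((g-thr[0])/(thr[1]-thr[0]),0,1)
    if mask is not None: b*=cv2.dilate(mask.astype('uint8'),np.ones((5,5)))[lo[1]:hi[1],lo[0]:hi[0]]
    sz=(b.shape[1]*S,b.shape[0]*S)
    def cost(d):
        q=np.array(q0)+np.array(d)*[.01,.01,.05]; im=np.zeros(sz[::-1],'uint8')
        for X in place(B,q):
            P=proj(p,X[4:] if top else X,obs); P=((P-lo+.5)*S*16).astype('float32')
            cv2.fillPoly(im,[np.int32(cv2.convexHull(P))],255,shift=4)
        m=cv2.resize(im,b.shape[::-1],interpolation=cv2.INTER_AREA)/255.
        return ((cv2.GaussianBlur(m,(0,0),.8)-cv2.GaussianBlur(b,(0,0),.8))**2).sum()
    best=min((minimize(cost,np.zeros(3),method='Nelder-Mead',options=dict(initial_simplex=np.vstack([np.zeros(3),k*np.eye(3)]),xatol=1e-3,fatol=1e-3)) for k in (1,-1,.5)),key=lambda r:r.fun)
    return np.array(q0)+best.x*[.01,.01,.05],best.fun,b.sum()
def rel(lane,case):
    c,s=np.cos(lane[2]),np.sin(lane[2]); d=np.array(case[:2])-lane[:2]
    return np.array([c*d[0]+s*d[1],-s*d[0]+c*d[1],(case[2]+np.pi/2-lane[2]+np.pi/2)%np.pi-np.pi/2])
def draw(p,qs,obs=None,n='ov',k=2):
    im=cv2.resize(p['pixels'],None,fx=k,fy=k)
    for B,q in qs:
        for X in place(B,q):
            P=(proj(p,X,obs)+.5)*k-.5
            cv2.polylines(im,[np.int32(P[:4].round()),np.int32(P[4:].round())],True,(255,0,0),1)
    return im
E
python3 - <<'E'
from h import *
p=viewer.grab_frame('top')
L=fit(p,LANE,[.535,-.09,1.575],(40,150),top=True); C=fit(p,CASE,[.533,-.187,0.],(40,100))
C2=fit(p,CASE,[.533,-.187,0.],(60,140),top=True)
print(L,C,C2,rel(L[0],C[0]),rel(L[0],C2[0]))
save('ov1',cv2.resize(draw(p,[(LANE,L[0]),(CASE,C[0])],k=2)[380:620,400:860],None,fx=1.7,fy=1.7))
E
```

```text
(array([ 0.53936476, -0.09155773,  1.57612401]), np.float64(1110.0853564767524), np.float64(3605.8545454545456)) (array([ 0.53647033, -0.18777025, -0.04790549]), np.float64(176.42754780293205), np.float64(3141.6833333333334)) (array([ 0.53525979, -0.18683197, -0.04763367]), np.float64(163.9123186052197), np.float64(3050.2375)) [-0.09619573  0.00340698 -0.05323317] [-0.09525102  0.0046125  -0.05296135]
```

View pics/ov1.png

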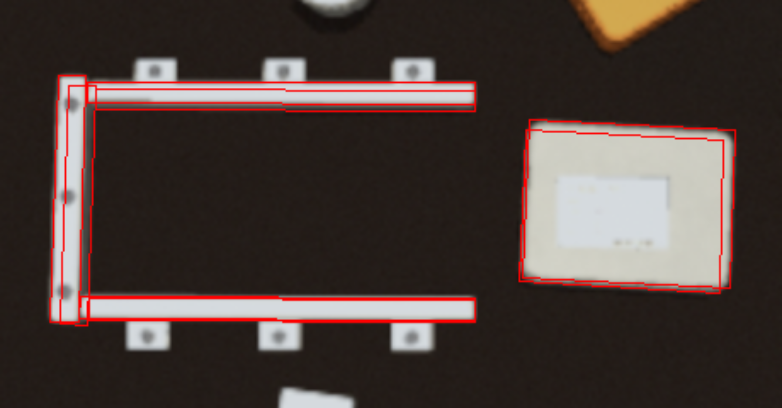

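The overlay matches the rails, stop and case. In the lane frame the case is at x −0.096, y +0.004, yaw −0.053, so a push with two half-open fingers held square to the lane should straighten it. I'll move above a spot behind the case, then look with the wrist camera.

```bash
cat >> h.py <<'E'
LN=np.array([.5394,-.0916,1.576])
def go(lx,ly,z,lane=LN):
    """shift and turn (scaled) from the measured pose to a lane-frame TCP goal, tool x down the lane"""
    o=get_obs(); M=R.from_rotvec(o['orientation']).as_matrix()
    c,s=np.cos(lane[2]),np.sin(lane[2])
    g=np.array([lane[0]+c*lx-s*ly,lane[1]+s*lx+c*ly,z]); a=np.arctan2(M[1,0],M[0,0])
    t=-((lane[2]-a+np.pi)%(2*np.pi)-np.pi)
    print('goal',g.round(4),'from',np.round(o['tcp_pos'],4),'shift',(M.T@(g-o['tcp_pos'])/.2).round(4),'turn',round(t/(np.pi/2),4),'tilt',np.round(M[:,2],3),'lane',rel(lane,[*o['tcp_pos'][:2],0])[:2].round(4))
E
python3 -c "
from h import *
go(-.21,.004,.2)"
```

```text
goal [ 0.5365 -0.3016  0.2   ] from [ 0.2509 -0.6267  0.2313] shift [ 1.9299 -0.9781  0.1565] turn -0.7609 tilt [-0. -0. -1.] lane [-0.5336  0.2913]
```

Call:
play_rows(commands=[[[0,0.2,-0.1,0,0],[0,0.4,-0.2,0,0],[0,0.6,-0.3,0,0],[0,0.8,-0.4,0,0],[0,1,-0.5,0,0],[0,1,-0.5,0,0],[0,1,-0.5,0,0]]])

```text
clock: 2.13
tcp_pos: [0.4043, -0.4545, 0.2316]
orientation: [-3.081, -0.608, -0.004]
contact_force: [0.5, 0.4, -0.8]
grip_width: 0.0426
gripper_force: 0.0
```

Call:
play_rows(commands=[[[0,0.15,-0.08,0,-0.07],[0,0.3,-0.16,0,-0.14],[0,0.45,-0.24,0.02,-0.21],[0,0.6,-0.32,0.04,-0.28],[0,0.75,-0.4,0.08,-0.35],[0,0.93,-0.478,0.1,-0.42],[0,0.93,-0.478,0.12,-0.49],[0,0.93,-0.478,0.15,-0.56],[0,0.93,-0.478,0.15,-0.63],[0,0.93,-0.478,0.15,-0.7],[0,0.93,-0.478,0.15,-0.761],[0,0.93,-0.478,0.15,-0.761]]])

```text
clock: 3.13
tcp_pos: [0.5359, -0.303, 0.2011]
orientation: [2.214, 2.229, -0.001]
contact_force: [-0.2, 0.7, -0.1]
grip_width: 0.0428
gripper_force: 0.0
```

```bash
python3 - <<'E'
from h import *
go(-.21,.004,.03); o=get_obs(); print(np.round(o['joints'],2),o['grip_width'],o['clock'])
p=viewer.grab_frame('wrist'); save('w1',p['pixels']); np.save('w1o.npy',[o['tcp_pos'],o['orientation']])
print(p['fovy'],np.round(p['hand_eye'],3),p['distortion'])
C=fit(p,CASE,[.536,-.1875,-.048],(60,120),obs=o); print(C)
save('w1',draw(p,[(LANE,LN),(CASE,C[0])],o,k=1))
E
```

```text
goal [ 0.5365 -0.3016  0.03  ] from [ 0.5359 -0.303   0.2011] shift [0.007  0.0031 0.8557] turn 0.0011 tilt [-0. -0. -1.] lane [-0.2114  0.0046]
[ 0.68  0.43 -0.35  1.72  0.17  1.02  0.27] 0.04281846828338504 3.1333
62.256285512705276 [[ 0.     0.956  0.292  0.075]
 [ 1.    -0.001  0.001  0.001]
 [ 0.001  0.292 -0.956 -0.141]
 [ 0.     0.     0.     1.   ]] [0.0171552 0.        0.        0.        0.       ]
(array([ 0.53655642, -0.18570267, -0.04994802]), np.float64(72.11559401728094), np.float64(20145.683333333334))
```

View pics/w1.png

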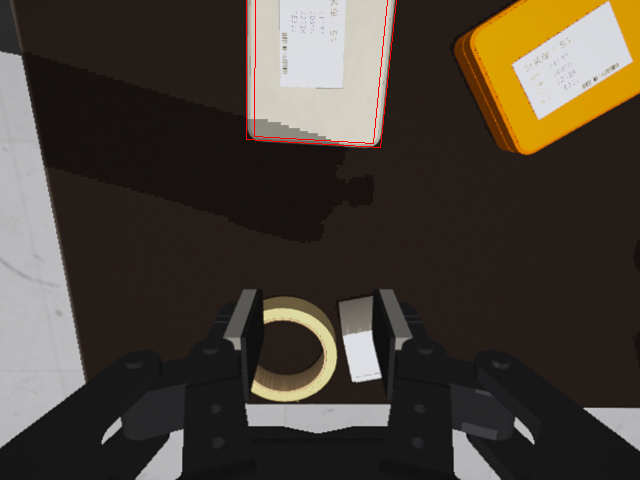

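```bash
python3 - <<'E'
from h import *
o=get_obs();p=viewer.grab_frame('wrist')
for px,z in [((290,297),.03),((290,297),0.),((355,297),.06),((355,297),.0)]:
    print(px,z,rel(LN,[*ray(p,px,z,o)[0][:2],0])[:2].round(3))
go(-.2,.004,.012)
E
```

```text
(290, 297) 0.03 [-0.289  0.027]
(290, 297) 0.0 [-0.304  0.03 ]
(355, 297) 0.06 [-0.275 -0.026]
(355, 297) 0.0 [-0.304 -0.032]
goal [ 0.5364 -0.2916  0.012 ] from [ 0.5361 -0.3027  0.2013] shift [0.0554 0.0019 0.9463] turn -0.0028 tilt [-0. -0. -1.] lane [-0.211   0.0044]
```

Call:
play_rows(commands=[[[0,0.05,0.002,0.15,0],[0,0.055,0.002,0.3,0],[0,0.055,0.002,0.45,0],[0,0.055,0.002,0.6,0],[0,0.055,0.002,0.75,0],[0,0.055,0.002,0.85,0],[0,0.055,0.002,0.91,0],[0,0.055,0.002,0.945,0],[0,0.055,0.002,0.945,0],[0,0.055,0.002,0.945,0]]])

```text
clock: 4.07
tcp_pos: [0.5376, -0.291, 0.0131]
orientation: [2.216, 2.226, 0.0]
contact_force: [0.5, 0.1, -0.2]
grip_width: 0.0428
gripper_force: 0.0
```

```bash
python3 - <<'E'
from h import *
go(-.16,.004,.012)
p=viewer.grab_frame('top')
C=fit(p,CASE,[.536,-.187,-.048],(60,140),top=True,mask=viewer.trace(p,'case')[0]['pixels']); print(C,rel(LN,C[0]))
p=viewer.grab_frame('wrist'); save('w2',p['pixels'])
E
```

```text
goal [ 0.5362 -0.2516  0.012 ] from [ 0.5376 -0.291   0.0131] shift [ 0.1969 -0.0057  0.0055] turn -0.0004 tilt [ 0.001 -0.001 -1.   ] lane [-0.1994  0.0029]
(array([ 0.53534104, -0.18636153, -0.04516521]), np.float64(10.518864053645345), np.float64(2817.75)) [-0.09473912  0.00455201 -0.05036888]
```

View pics/w2.png

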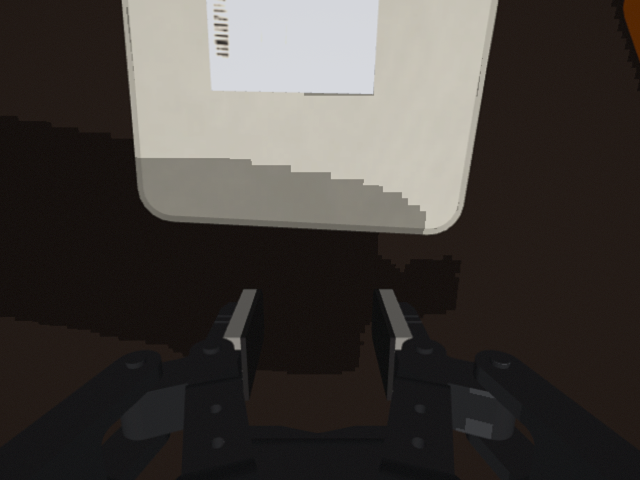

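Call:
play_rows(commands=[[[0,0.03,0,0.005,0],[0,0.06,0,0.005,0],[0,0.09,0,0.005,0],[0,0.11,0,0.005,0],[0,0.13,0,0.005,0],[0,0.145,0,0.005,0],[0,0.16,0,0.005,0],[0,0.175,0,0.005,0],[0,0.19,0,0.005,0],[0,0.205,0,0.005,0],[0,0.22,0,0.005,0],[0,0.22,0,0.005,0]]])

```text
clock: 5.22
tcp_pos: [0.5367, -0.2459, 0.0114]
orientation: [-2.215, -2.228, -0.0]
contact_force: [-0.2, 0.5, -0.2]
grip_width: 0.0426
gripper_force: 0.1
```

```bash
cat > look.py <<'E'
from h import *
import sys
o=get_obs(); l=rel(LN,[*o['tcp_pos'][:2],0])
p=viewer.grab_frame('top'); t=viewer.trace(p,'case'); 
q0=np.array([LN[0]-np.sin(LN[2])*.004,LN[1]+np.sin(LN[2])*(l[0]+.078),-.0])
t=[d for d in t if np.linalg.norm(np.argwhere(d['pixels'])[:,::-1].mean(0)-proj(p,[*q0[:2],.038])[0])<15]
print(len(t)); m=t[0]['pixels'] if t else None
C=fit(p,CASE,q0,(60,140),top=True,pad=8,mask=m); print('top',C[1],rel(LN,C[0]).round(4))
w=viewer.grab_frame('wrist'); 
W=fit(w,CASE,C[0],(60,120),obs=o); print('wrist',W[1],rel(LN,W[0]).round(4))
L=fit(p,LANE,LN,(40,150),top=True); print('lane',L[0].round(4))
go(l[0]+.03,l[1],.012); print(o['contact_force'],o['clock'])
save('l%d'%p['shot'],cv2.resize(draw(p,[(LANE,LN),(CASE,C[0])],k=2)[380:620,400:860],None,fx=1.7,fy=1.7)); save('lw%d'%p['shot'],draw(w,[(LANE,LN),(CASE,W[0])],o,k=1)); print(p['shot'])
E
python3 look.py
```

```text
1
top 53.0312107190511 [-0.0768  0.0082  0.0083]
wrist 3115.2396746483973 [-0.0759  0.0062  0.0048]
lane [ 0.5394 -0.0914  1.5762]
goal [ 0.5365 -0.2159  0.012 ] from [ 0.5364 -0.246   0.0111] shift [ 0.1505  0.0015 -0.0044] turn 0.0004 tilt [-0.001  0.001 -1.   ] lane [-0.1544  0.0038]
[-0.20231852  0.48434687 -0.17177252] 5.2167
10
```

The case is square now but sits about 7 mm towards the robot. I'll push on diagonally at a gentle angle to bring it in line.

Call:
play_rows(commands=[[[0,0.008,0.001,0,0],[0,0.018,0.003,0,0],[0,0.028,0.005,0,0],[0,0.038,0.007,0,0],[0,0.048,0.01,0,0],[0,0.058,0.013,0,0],[0,0.068,0.016,0,0],[0,0.075,0.018,0,0],[0,0.075,0.018,0,0]]])

```text
clock: 6.12
tcp_pos: [0.5404, -0.2309, 0.0113]
orientation: [-2.215, -2.228, -0.001]
contact_force: [-0.6, 0.4, -0.4]
grip_width: 0.0425
gripper_force: 0.0
```

```bash
python3 look.py
```

```text
0
top 141.88129642577874 [-0.062   0.0042  0.0129]
wrist 3382.3603474448405 [-0.0606  0.0026  0.0045]
lane [ 0.5394 -0.0916  1.5762]
goal [ 0.5403 -0.2009  0.012 ] from [ 0.5404 -0.2313  0.0114] shift [ 0.1517  0.0002 -0.0029] turn 0.0003 tilt [ 0.  0. -1.] lane [-0.1397 -0.0003]
[-0.62082328  0.416071   -0.4482353 ] 6.1167
12
```

View pics/l12.png

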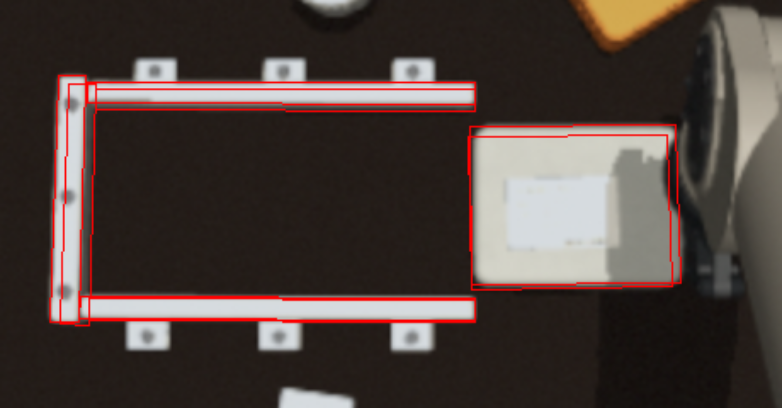

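View pics/lw12.png

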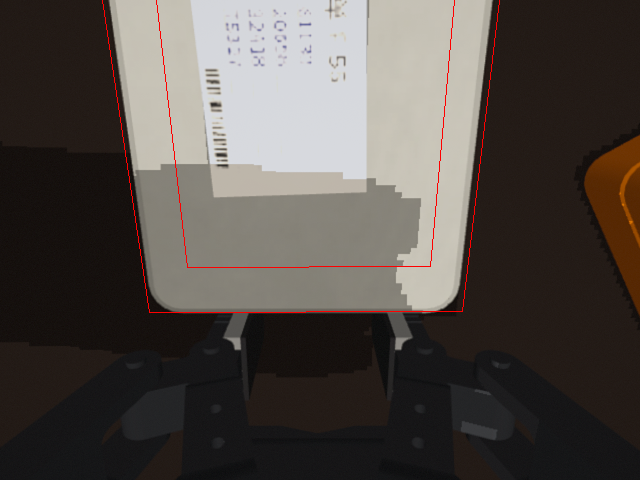

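The fits agree with the pictures: the case is square with its leading end at the mouth. I'll push on, taking out the last 3 mm.

Call:
play_rows(commands=[[[0,0.01,0.001,0,0],[0,0.025,0.004,0,0],[0,0.04,0.007,0,0],[0,0.055,0.01,0,0],[0,0.07,0.013,0,0],[0,0.085,0.015,0,0],[0,0.1,0.015,0,0],[0,0.12,0.015,0,0],[0,0.14,0.015,0,0],[0,0.155,0.015,0,0],[0,0.165,0.015,0,0],[0,0.165,0.015,0,0]]])

```text
clock: 7.27
tcp_pos: [0.5431, -0.1976, 0.0113]
orientation: [-2.214, -2.228, -0.001]
contact_force: [0.2, -0.3, 0.4]
grip_width: 0.0428
gripper_force: 0.0
```

```bash
python3 look.py
```

```text
1
top 116.34962052206146 [-0.0284  0.0017  0.015 ]
wrist 3188.45725707774 [-0.0272 -0.0003 -0.0009]
lane [ 0.5394 -0.0916  1.5762]
goal [ 0.5429 -0.1676  0.012 ] from [ 0.5429 -0.1981  0.0112] shift [ 0.1522  0.0012 -0.0041] turn 0.0003 tilt [-0.     0.001 -1.   ] lane [-0.1065 -0.0029]
[ 0.22102122 -0.30764346  0.43147846] 7.2667
14
```

Call:
play_rows(commands=[[[0,0.02,0,0,0],[0,0.06,0,0,0],[0,0.1,0,0,0],[0,0.15,0,0,0],[0,0.2,0,0,0],[0,0.25,0,0,0],[0,0.3,0,0,0],[0,0.35,0,0,0],[0,0.4,0,0,0],[0,0.44,0,0,0],[0,0.47,0,0,0],[0,0.47,0,0,0]]])

```text
clock: 8.42
tcp_pos: [0.5426, -0.1025, 0.0114]
orientation: [-2.213, -2.229, -0.001]
contact_force: [-0.0, -0.3, 0.7]
grip_width: 0.0429
gripper_force: 0.0
```

```bash
python3 look.py
```

```text
1
top 525.7110431539547 [ 0.0719  0.0022 -0.0254]
wrist 27304.019848858406 [0.0701 0.0011 0.0077]
lane [ 0.539  -0.0919  1.5738]
goal [ 0.5425 -0.0725  0.012 ] from [ 0.5426 -0.1047  0.0114] shift [ 0.1613  0.0002 -0.0031] turn -0.0 tilt [ 0. -0. -1.] lane [-0.0132 -0.0031]
[-0.03645458 -0.27551801  0.74212795] 8.4167
16
```

```bash
python3 -c "
import cv2,numpy as np
a=cv2.imread('pics/l16.png');b=cv2.imread('pics/lw16.png')[:330]
a=cv2.resize(a,(520,271));b=cv2.resize(b,(520,268));cv2.imwrite('pics/c16.png',np.vstack([a,b]))"
```

```text
(no output)
```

View pics/c16.png

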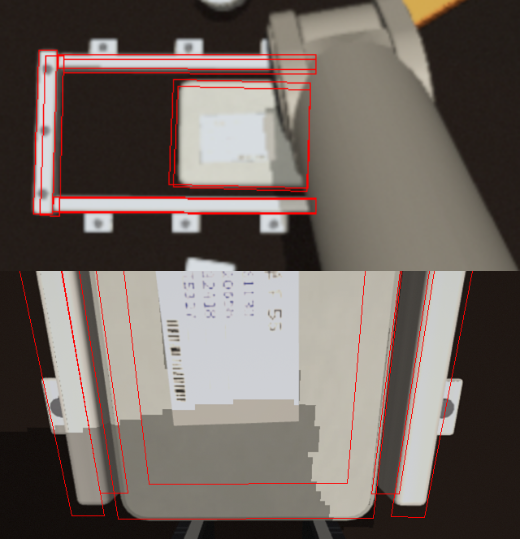

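The wrist view shows equal gaps to both rails: rail ends at x≈115 and 378, case edges at 118 and 374. I'll push on straight.

Call:
play_rows(commands=[[[0,0.02,0,0,0],[0,0.06,0,0,0],[0,0.1,0,0,0],[0,0.15,0,0,0],[0,0.2,0,0,0],[0,0.25,0,0,0],[0,0.3,0,0,0],[0,0.35,0,0,0],[0,0.39,0,0,0],[0,0.42,0,0,0],[0,0.44,0,0,0],[0,0.44,0,0,0]]])

```text
clock: 9.57
tcp_pos: [0.5421, -0.0152, 0.0114]
orientation: [-2.214, -2.229, -0.001]
contact_force: [-0.8, 0.1, -0.4]
grip_width: 0.0427
gripper_force: 0.0
```

```bash
python3 look.py;  python3 -c "
import cv2,numpy as np,glob,os
n=max(int(os.path.basename(f)[1:-4]) for f in glob.glob('pics/l[0-9]*.png'))
a=cv2.imread(f'pics/l{n}.png');b=cv2.imread(f'pics/lw{n}.png')[:330]
a=cv2.resize(a,(520,271));b=cv2.resize(b,(520,268));cv2.imwrite('pics/c18.png',np.vstack([a,b]))"
```

```text
1
top 543.5206979194327 [0.2134 0.0065 0.1525]
wrist 9124.099009526333 [0.1687 0.0117 0.3473]
lane [ 0.5394 -0.0919  1.5773]
goal [0.5419 0.0148 0.012 ] from [ 0.5421 -0.0168  0.0113] shift [ 1.577e-01  1.000e-04 -3.500e-03] turn -0.0001 tilt [ 0.  0. -1.] lane [ 0.0748 -0.0031]
[-0.7790166   0.06289947 -0.39494372] 9.5667
18
```

View pics/c18.png

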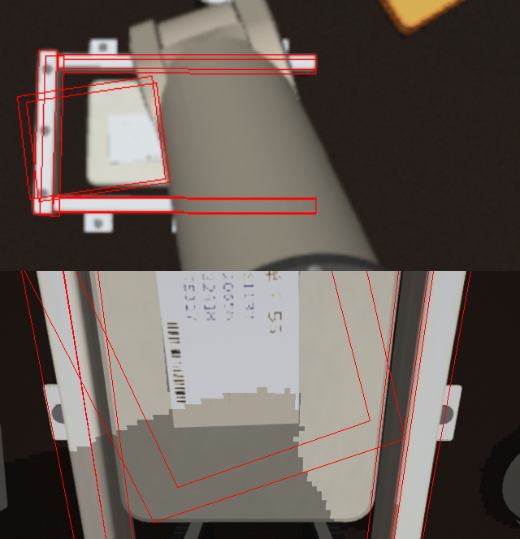

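The case is straight in the lane with about 31 mm to go. The fits drawn in this picture are spoiled by the arm hiding the case. I'll close in slowly and watch the force.

Call:
play_rows(commands=[[[0,0.015,0,0,0],[0,0.035,0,0,0],[0,0.055,0,0,0],[0,0.075,0,0,0],[0,0.09,0,0,0],[0,0.105,0,0,0],[0,0.115,0,0,0],[0,0.125,0,0,0],[0,0.135,0,0,0],[0,0.14,0,0,0],[0,0.145,0,0,0],[0,0.145,0,0,0]]])

```text
clock: 10.72
tcp_pos: [0.5418, 0.0127, 0.0113]
orientation: [-2.215, -2.227, -0.0]
contact_force: [-0.6, -0.3, -0.2]
grip_width: 0.043
gripper_force: 0.2
```

Call:
play_rows(commands=[[[0,0.005,0,0,0],[0,0.007,0,0,0],[0,0.01,0,0,0],[0,0.01,0,0,0]]])

```text
clock: 11.05
tcp_pos: [0.5419, 0.0145, 0.0113]
orientation: [-2.216, -2.227, -0.0]
contact_force: [-0.4, -1.6, -0.3]
grip_width: 0.0428
gripper_force: 0.5
```

Call:
play_rows(commands=[[[0,0.003,0,0,0],[0,0.005,0,0,0],[0,0.005,0,0,0]]])

```text
clock: 11.3
tcp_pos: [0.5419, 0.0156, 0.0113]
orientation: [-2.215, -2.227, -0.0]
contact_force: [0.7, -1.2, -1.0]
grip_width: 0.0424
gripper_force: 0.6
```

```bash
python3 - <<'E'
from h import *
go(.107,-.003,.012); o=get_obs(); print(o['contact_force'],o['tau'])
p=viewer.grab_frame('top'); a=cv2.resize(p['pixels'][195:300,205:345],None,fx=4,fy=4,interpolation=cv2.INTER_CUBIC)
w=viewer.grab_frame('wrist'); save('c20',np.hstack([a[:,:400],cv2.resize(w['pixels'],(400,300))[:300].repeat(1,0) if 0 else cv2.copyMakeBorder(cv2.resize(w['pixels'],(400,300)),0,120,0,0,0)]))
E
```

```text
goal [0.5418 0.0154 0.012 ] from [0.5419 0.0156 0.0113] shift [-0.0007 -0.0001 -0.0035] turn 0.0001 tilt [ 0.  0. -1.] lane [ 0.1071 -0.003 ]
[ 0.68196469 -1.23051981 -0.98562367] [-6.40132315e-01 -5.43547511e+01 -3.61251265e+00 -1.67719620e+01
 -1.70346494e-01 -1.28302602e-01 -2.34778767e-03]
```

View pics/c20.png

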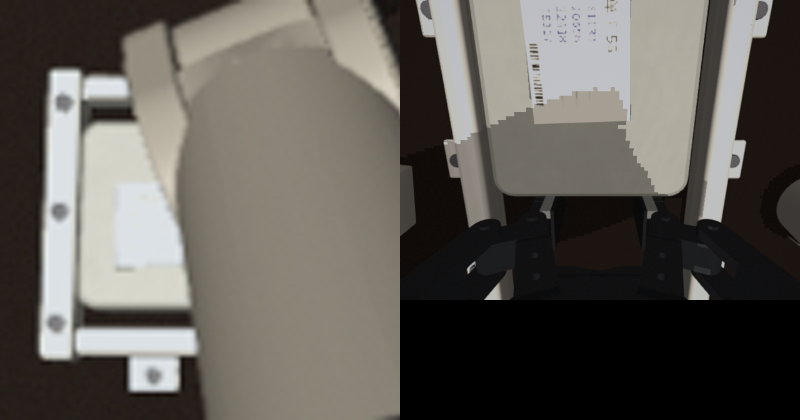

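Nearly home. I'll creep on in small steps until the force shows the stop.

Call:
play_rows(commands=[[[0,0.003,0,0,0],[0,0.006,0,0,0],[0,0.006,0,0,0],[0,0.006,0,0,0]]])

```text
clock: 11.73
tcp_pos: [0.5418, 0.0168, 0.0113]
orientation: [-2.215, -2.227, -0.0]
contact_force: [0.2, -0.4, -0.8]
grip_width: 0.0429
gripper_force: 0.4
```

Call:
play_rows(commands=[[[0,0.003,0,0,0],[0,0.006,0,0,0],[0,0.006,0,0,0],[0,0.006,0,0,0]]])

```text
clock: 12.07
tcp_pos: [0.5418, 0.018, 0.0113]
orientation: [-2.215, -2.227, -0.0]
contact_force: [-0.2, -0.6, -0.5]
grip_width: 0.043
gripper_force: 0.4
```

Call:
play_rows(commands=[[[0,0.003,0,0,0],[0,0.006,0,0,0],[0,0.006,0,0,0],[0,0.006,0,0,0]]])

```text
clock: 12.4
tcp_pos: [0.5418, 0.019, 0.0113]
orientation: [-2.216, -2.227, 0.0]
contact_force: [-0.4, -0.8, 0.6]
grip_width: 0.0425
gripper_force: 0.7
```

Call:
play_rows(commands=[[[0,0.003,0,0,0],[0,0.006,0,0,0],[0,0.006,0,0,0],[0,0.006,0,0,0]]])

```text
clock: 12.73
tcp_pos: [0.5417, 0.0191, 0.0113]
orientation: [2.216, 2.226, -0.002]
contact_force: [0.0, -5.2, 1.3]
grip_width: 0.0425
gripper_force: 2.6
```

The tool stalled with 5 N on it, so the case is against the stop. I'll back off along the lane, then rise.

Call:
play_rows(commands=[[[0,-0.01,0,0,0],[0,-0.03,0,0,0],[0,-0.07,0,0,0],[0,-0.12,0,0,0],[0,-0.15,0,-0.02,0],[0,-0.15,0,-0.1,0],[0,-0.15,0,-0.25,0],[0,-0.15,0,-0.4,0],[0,-0.15,0,-0.55,0],[0,-0.15,0,-0.7,0],[0,-0.15,0,-0.8,0],[0,-0.15,0,-0.8,0]]])

```text
clock: 13.73
tcp_pos: [0.5448, -0.0103, 0.1763]
orientation: [2.213, 2.222, 0.009]
contact_force: [1.2, 1.1, 0.4]
grip_width: 0.043
gripper_force: 0.0
```

Call:
play_rows(commands=[[[0,-0.15,0,-0.05,0],[0,-0.3,0,-0.1,0],[0,-0.45,0,-0.1,0],[0,-0.6,0,-0.1,0],[0,-0.75,0,-0.1,0],[0,-0.9,0,-0.1,0],[0,-0.95,0,-0.1,0],[0,-0.95,0,-0.1,0]]])

```text
clock: 14.4
tcp_pos: [0.5417, -0.2042, 0.1905]
orientation: [-2.223, -2.22, 0.003]
contact_force: [-0.1, 0.1, 0.2]
grip_width: 0.0423
gripper_force: 0.0
```

```bash
python3 - <<'E'
from h import *
p=viewer.grab_frame('top'); L=fit(p,LANE,LN,(40,150),top=True)[0]
m=viewer.trace(p,'case'); print([(d['score'],d['rect']) for d in m])
s=np.sin(LN[2]); C=fit(p,CASE,[LN[0],LN[1]+.184,0],(60,140),top=True,pad=0); print(L,C,rel(LN,C[0]),rel(L,C[0]))
save('fin',cv2.resize(draw(p,[(LANE,LN),(CASE,C[0])],k=3)[560:900,580:1060],None,fx=1.5,fy=1.5))
E
```

```text
[(0.77, [347.9, 133.0, 408.7, 204.0]), (0.76, [222.6, 226.1, 287.1, 275.3])]
[ 0.53974787 -0.09282296  1.57753504] (array([0.53745714, 0.0946324 , 0.02085056]), np.float64(25.529559800528652), np.float64(2837.0625)) [0.18623999 0.00097374 0.01564689] [0.18746654 0.00102748 0.01411185]
```

View pics/fin.png

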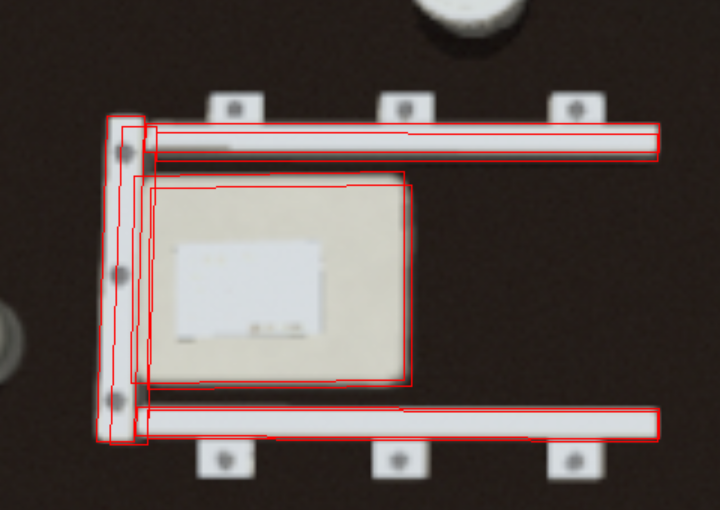

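The case lies against the stop (x ≈ 0.186, y ≈ 0.001, yaw ≈ 0.015) and clear of both rails, and the robot is well away. Handing in.

```bash
python3 -c "
from bench import r
print(r.hand_in())"
```

```text
the job is handed in; nothing more can be done
None
```

I pushed the grey case down the lane to the end stop and handed the job in. The final top picture shows it about 1 mm off centre, about 0.015 rad off straight and clear of both rails; the hand-in gave no verdict.

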